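# Stand the toppled hand stamp on its ink pad

## Robot

A 7-joint arm with a two-finger parallel gripper is mounted at the origin on a cart in front of the work surface, level with it; the furniture and walls round the work are solid. World frame = base frame: x ahead of the robot, y to its left, z up, the work surface at z = 0. Lengths are in m, angles in rad, forces in N, time in s.
With the tool pointing down it reaches from about 0.4 to 0.75 m from the base axis. Payload 19.5 kg.
Tool frame: the origin (TCP) lies midway between the tips of the shut fingers; the grasp point (between the pads) lies 19 mm behind it; z points along the fingers, y is the line along which they close (so a half turn about z gives the same grasp; the last joint's range is limited). The gripper opens to 85 mm and grips with 20 to 120 N. Pads are 22 mm wide; open, the fingers measure 114 mm over their backs; the gripper's body (76 mm by 85 mm) begins 54 mm behind the grasp point. The pads swing forward as they close: fully open they stand 13 mm farther back than shut.
Start: joints at [1.198, 0.707, -0.028, 1.485, 0.022, 0.951, -0.075], TCP at [0.187, -0.544, 0.231] pointing down, gripper open.
Joint ranges: [-2.71, 2.71], [-0.32, 2.16], [-1.57, 1.52], [0, 2.45], [-1.46, 4.6], [0, 2.02], [-2.83, 2.83]. Speed limits (rad/s): [1.89, 1.89, 2.57, 2.57, 3.01, 3.01, 3.01].

## Interface

Orientations are given as a unit quaternion [w, x, y, z].
In Python, from station import bot gives the robot as it stands.
- The arm moves only by the tool move_arm, never from a script. Its argument "deltas" is a list that holds one entry, the list of rows, each a list of 7 numbers: the finger opening in mm, from 0 to 85.4, then the shift along the tool's x, y, z in mm, then the turn, a rotation vector about the tool's x, y, z in rad. A call has 1 to 20 rows; each row shifts and turns the commanded pose from where the row before left it, along the tool's axes as they then stand; what a row does not reach is not made up. A row lasts 1/10 s, in which the tool goes at most 50 mm and 8.59 degrees, less where a joint would pass 70% of its speed; a pose out of reach is approached as far as the arm can. A call is refused whole if a number of a shift passes 50 or a number of a turn 0.15, either way. A call with a gripper value outside its range is refused whole. The fingers move at their own pace and stop on an object; "squeeze" is the grip in N (left out, the last holds). Time passes only in rows, so rows that do not move let the fingers close. It gives the time, the measured TCP pose, the force, the opening and the grip force at its end, in the units of the state.
- bot.read_state(): the state, without advancing time (a new reading comes with each control period).
- bot.get_image(name): name is "side" or "top"; returns (picture, depth): 400x640x3 uint8, red, green, blue; 400x640 float32, m along the optical axis (not along the pixel's ray), 0 where there is no reading.
- bot.camera_params(name): a dict with "mtx" (3x3 intrinsics, pixels), "position" and "rotation" of the camera in the world. Camera axes: x right, y up, looking along -z (the intrinsics and any distortion apply to the point x, -y, -z); pixel columns grow to the right and rows downward; lengths in m; the calibration is good to about 2 mm. A picture is of the moment at which its call begins. camera_params takes no time and is no camera call.
- bot.job_done(): hands the job in; it is judged then, once.
Trained networks look in the newest picture that a camera, given by its name, has taken for a name from the list of things; names that differ only in an ending like _2 or _b are one class to them, and where a whole thing is asked for, a point or a joint stands for the part that bears it (a point fixed in the world has none). Each returns a list of dicts, best first, with "score" (0 to 1); they miss things now and then, are a little off and sometimes report something else, mostly with a low value. They report only what shows in the picture. A call takes as long as a camera call. They do not tell look-alikes from the thing itself.
- bot.trace(camera, name): "mask" (400x640 bool, what is visible of it) and "box" ([left, top, right, bottom] in pixels, round what is visible of it).
The state is a dict: "time_s": time; "joints": joint angles; "qd": joint speeds; "joint_torque": joint torques, N m; "eef_pos": TCP position; "tool_rot": TCP orientation; "contact_force": force on the tool from outside, world axes, zero at the start; "wrist_torque": the same for the moment, N m; "width": finger opening in m; "finger_force": force on a finger pad.
Only numpy, scipy, OpenCV 4.12 (cv2) and the standard library are available. Lean on these libraries where they do the work, as an engineer would, in place of code of your own. Each camera call takes 0.05 s, during which the arm holds its last target. There are 200 camera calls.

## Task

The hand stamp has fallen over. Slide the white cover of the ink pad fully open; then pick the stamp up by its ball handle, ease your grip so that it swings until it hangs straight down, hold it still like that for a moment well clear of the worktop, and stand it in the middle of the blue ink pad, pressing it down until the springy pad has given nearly as far as it goes before you let go. Leave it standing upright there with the cover still open, and do not disturb the mug, the note pad or the marker.

Things in the scene. Friction and masses are not known exactly. Their poses are not given: they have to be found in the camera images.
- station: Ink pad station fixed to the worktop: black base board 128 x 252 mm (its x, y), 10 mm thick, with two aluminium rails along its y axis, 22 mm high. Origin at the centre of the underside, z up. The blue ink pad fills its -y half, the +y half is an empty parking place for the cover.
- ink_centre (a point): Centre of the top of the blue ink pad, 26 mm above the worktop (axes as the station's). The pad is 102 x 102 mm, proud of the rails, on a soft spring. Covered by the white cover until that is opened.
- ink_plate (a joint): How far the ink pad is pressed down, in m: 0 free, 0.005 stop. About 2 N per mm; the standing stamp's own weight gives about 0.002 to 0.003. Pressed down means more than 0.004, about 5 N on top of its weight.
- cover (a joint): Opening of the white sliding cover, in m: 0 shut over the ink pad, 0.124 fully open (it slides along the station's +y axis). Slides with 1.5 N of friction and stays where it is left.
- cover_tab (a point): Centre of the red upright tab on the cover: 50 mm (station x) x 8 mm (station y) x 28 mm high, with a flange 16 mm wide and 3 mm high at its foot. The cover's top lies 14 mm below this point, 32 mm above the worktop; cover 132 x 114 mm, reaching 22 mm beyond the tab on the -y side. Axes as the station's. Push it toward station +y.
- stamp_ball (a point): Centre of the smooth wooden ball handle, 30 mm across. x axis: from foot to ball along the neck, up when it stands. At the start x is level and the ball's centre 25 mm above the worktop. It can turn about the line between the finger pads: a firm grip (60 N) on the ball leaves it askew; eased to 20 N or less it swings nearly plumb, the lighter the straighter; under about 4 N it slips out.
- stamp_foot (a point): Centre of the stamp's flat rubber foot face (56 x 46 mm), 95 mm from the ball's centre along the stamp's -x axis. Axes as at stamp_ball. y: along the 60 mm width of the block.
- stamp: The stamp: 110 mm long, 0.36 to 0.54 kg; heavy bright steel block 50 x 60 mm with a rubber foot, 14 mm neck, ball. It lies on a side of the block at the start. Origin on that side, 25 mm below the neck's axis and 43 mm from the ball's centre. Axes as at stamp_ball.
- mug: White dotted mug, 82 mm across, 91 mm high, upright; bystander. Origin under its middle.
- note_pad: Cream note pad 76 x 76 x 14 mm lying flat; bystander. Origin at the underside.
- marker: White and blue marker 136 mm long, 17 mm thick, lying; bystander. Origin at the underside, y along it.
Things that resemble listed ones, but are neither listed nor needed, are in the scene too. Of the things that look like the stamp, the larger one is meant.

How it is judged:
By the outcome, as a careful person would: the job done as asked, in the order asked, and still so for the second after the job is handed in, with the robot touching nothing.
It also fails if it takes over 61 s, if anything falls off the work surface, if the arm or the gripper's body presses on something with over 40 N, if the wrist force passes 120 N, or if a joint passes its speed limit or range.

## Working session

There is one attempt and no reset: what is moved stays moved. The work goes in short steps, Python scripts to look and compute and a tool call to move; the robot and the scene stay as the last step left them, time stands still between calls to the robot, and variables do not carry over. Pictures are saved under pics/ and viewed, at most 10 in all, crops included, and the job is handed in when it is done.

Besides the shell and the picture viewer there is one more tool, called after ">>>" in YAML: its name, and indented under it one key for each argument. move_arm: Moves the arm, as the interface text tells. Its arguments: {"type":"object","properties":{"deltas":{"type":"array","items":{"type":"array","items":{"type":"array","items":{"type":"number"}}}},"squeeze":{"type":"number"}},"required":["deltas"]}

```bash
ls; mkdir -p pics; cat > h.py <<'E'
import numpy as np, cv2
from station import bot
def P(cam,px,dep):
    c=bot.camera_params(cam);K=np.array(c["mtx"]);R=np.array(c["rotation"])
    if R.shape!=(3,3):
        from scipy.spatial.transform import Rotation as Ro
        R=Ro.from_quat(np.roll(R,-1)).as_matrix()
    px=np.atleast_2d(px).astype(float);dep=np.atleast_1d(dep)
    u=(px[:,0]-K[0,2])/K[0,0];v=(px[:,1]-K[1,2])/K[1,1]
    return (np.c_[u,-v,-np.ones(len(u))]*dep[:,None])@R.T+np.array(c["position"])
def cloud(cam,d,mask=None):
    m=(d>0) if mask is None else (mask&(d>0))
    r,c=np.nonzero(m); return P(cam,np.c_[c,r],d[r,c]),np.c_[c,r]
E
python3 - <<'E'
from h import *
for n in("side","top"):
    im,d=bot.get_image(n);cv2.imwrite(f"pics/{n}0.png",im[...,::-1]);np.save(n+"0.npy",d)
    print(n,bot.camera_params(n))
    for t in("station","cover_tab","stamp","mug","note_pad","marker"):
        for r in bot.trace(n,t)[:3]:
            p,_=cloud(n,d,np.array(r["mask"]));
            print(t,round(r["score"],2),np.round(r["box"]),p.mean(0).round(3),p.min(0).round(3),p.max(0).round(3))
s=bot.read_state();print(s)
E
```

```text
pics
side {'mtx': array([[426.32180979,   0.        , 318.14868579],
       [  0.        , 426.32180979, 192.84453516],
       [  0.        ,   0.        ,   1.        ]]), 'position': array([ 0.12777736, -1.00741742,  0.51510565]), 'rotation': array([ 0.83706792,  0.51589825, -0.0857606 , -0.16065934])}
station 0.88 [273. 143. 333. 188.] [0.486 0.092 0.024] [ 0.417 -0.001 -0.002] [0.588 0.294 0.062]
cover_tab 0.9 [276. 153. 331. 176.] [0.481 0.07  0.036] [0.417 0.021 0.019] [0.556 0.145 0.062]
cover_tab 0.27 [287. 227. 324. 258.] [ 0.367 -0.284  0.014] [ 0.35  -0.342 -0.   ] [ 0.385 -0.205  0.02 ]
stamp 0.94 [326. 190. 374. 223.] [ 0.482 -0.201  0.033] [ 0.442 -0.223  0.001] [ 0.551 -0.064  0.053]
stamp 0.52 [340. 219. 364. 243.] [ 0.456 -0.309  0.031] [ 0.415 -0.414  0.001] [ 0.497 -0.257  0.091]
note_pad 0.58 [268. 178. 284. 197.] [ 0.382 -0.005  0.018] [ 0.221 -0.609 -0.   ] [0.413 0.084 0.321]
marker 0.65 [286. 223. 324. 259.] [ 0.368 -0.283  0.013] [ 0.35  -0.342 -0.001] [ 0.391 -0.183  0.02 ]
marker 0.56 [289. 172. 328. 179.] [0.482 0.021 0.025] [0.432 0.008 0.018] [0.534 0.04
[... 1135 characters left out ...]
: array([ 1.1983075 ,  0.70650018, -0.02758996,  1.48457272,  0.02201384,
        0.95091196, -0.07546518]), 'qd': array([-0.00149686,  0.00013113,  0.0004366 ,  0.00060349, -0.0011015 ,
        0.00074164,  0.00107353]), 'joint_torque': array([-4.86825356e-04, -8.82900739e+01,  1.23214446e+00, -2.36365324e+01,
        1.67603610e-02,  1.86485187e-03,  5.08922790e-05]), 'eef_pos': array([ 0.18674354, -0.5438133 ,  0.23127442]), 'tool_rot': array([-4.27347491e-05,  9.86352279e-01,  1.64648657e-01, -1.41096740e-05]), 'contact_force': array([-0.41553793,  0.1208391 , -0.23435028]), 'wrist_torque': array([-0.01373679,  0.00314345, -0.01129745]), 'finger_force': 0.0, 'width': 0.08553747614663211}
```

```bash
python3 - <<'E'
import cv2
a=cv2.imread("pics/top0.png");cv2.imwrite("pics/v1.png",cv2.resize(a[120:280,140:500],None,fx=2.2,fy=2.2,interpolation=2))
b=cv2.imread("pics/side0.png");cv2.imwrite("pics/v2.png",cv2.resize(b[130:270,240:420],None,fx=4,fy=4,interpolation=2))
E
```

```text
(no output)
```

View pics/v1.png

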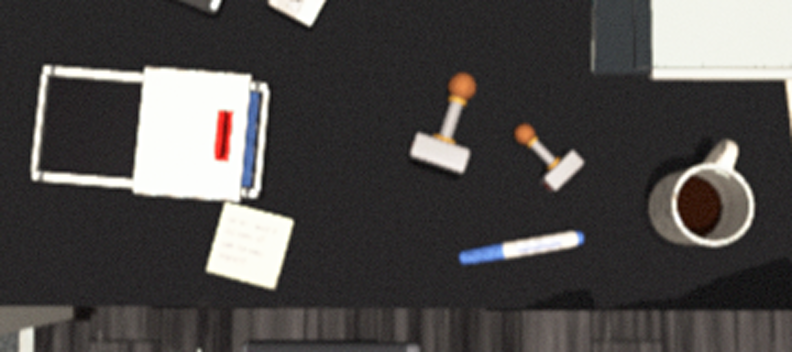

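View pics/v2.png

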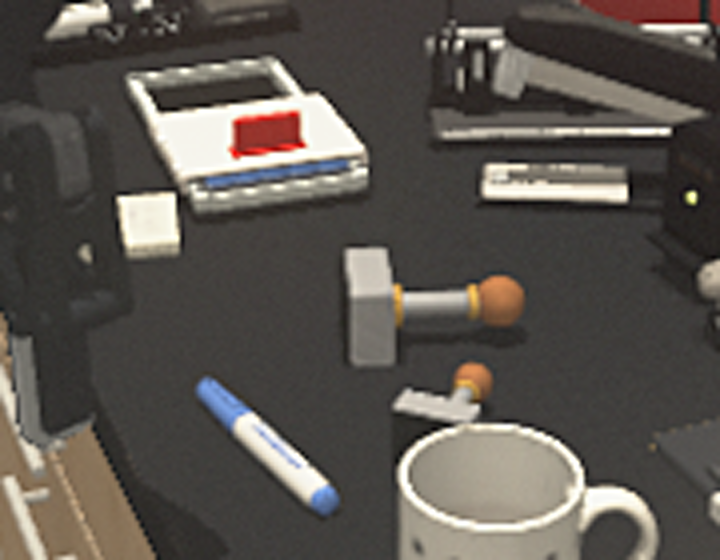

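The large stamp (ball at top-view pixel (350,160), block at (340,189)) is the one meant. The small one, with its ball at (379,180), is a look-alike, and the side crop confirms the size difference. Red tab is at about (241,181).

```bash
python3 - <<'E'
from h import *
def col(im,kind):
    h=cv2.cvtColor(im,cv2.COLOR_RGB2HSV).astype(int);H,S,V=h[...,0],h[...,1],h[...,2]
    if kind=="red":return ((H<5)|(H>174))&(S>170)&(V>90)
    if kind=="orange":return (H>=6)&(H<=16)&(S>110)&(V>70)
    if kind=="blue":return (H>100)&(H<125)&(S>100)&(V>60)
    if kind=="white":return (S<50)&(V>150)
from scipy.optimize import least_squares
for n in("side","top"):
    im=cv2.cvtColor(cv2.imread(f"pics/{n}0.png"),cv2.COLOR_BGR2RGB);d=np.load(n+"0.npy")
    rd=col(im,"red");p,_=cloud(n,d,rd);k=(np.abs(p[:,1]-.07)<.1)&(np.abs(p[:,0]-.49)<.1)
    p=p[k];t=p[p[:,2]>.04];print(n,"red",len(p),np.median(t,0).round(4),"zmax",np.percentile(p[:,2],97).round(3),cv2.minAreaRect((p[:,:2]*1000).astype(np.float32)))
    p,_=cloud(n,d,col(im,"orange"))
    for c in((.54,-.21),(.49,-.27)):
        q=p[np.hypot(*(p[:,:2]-c).T)<.035]
        if len(q)<8:continue
        f=least_squares(lambda x:np.linalg.norm(q-x[:3],axis=1)-.015,np.r_[q.mean(0)-[0,0,.01]],loss="soft_l1",f_scale=.002)
        print(" ball",len(q),f.x.round(4),q.max(0).round(3),q.min(0).round(3))
    p,_=cloud(n,d); box=lambda x0,x1,y0,y1,z0,z1:p[(p[:,0]>x0)&(p[:,0]<x1)&(p[:,1]>y0)&(p[:,1]<y1)&(p[:,2]>z0)&(p[:,2]<z1)]
    q=box(.4,.6,-.05,.2,.028,.038);print(" cover",len(q),np.median(q[:,2]),cv2.minAreaRect((q[:,:2]*1000).astype(np.float32)))
    q=box(.4,.6,-.05,.3,.014,.04);print(" stn",len(q),cv2.minAreaRect((q[:,:2]*1000).astype(np.float32)))
    q=box(.43,.515,-.24,-.14,.044,.056);print(" block",len(q),np.median(q[:,2]),cv2.minAreaRect((q[:,:2]*1000).astype(np.float32)))
    q,_=cloud(n,d,col(im,"blue"));q=q[(np.abs(q[:,0]-.48)<.08)&(np.abs(q[:,1]-.02)<.05)];print(" blue",len(q),np.median(q,0))
    q=box(.4,.6,-.15,-.05,-.02,.02);print(" table z",np.median(q[:,2]))
E
```

```text
side red 145 [0.4835 0.0454 0.0494] zmax 0.058 ((483.33868408203125, 44.35934829711914), (11.357447624206543, 48.16497802734375), 83.51448822021484)
 ball 114 [ 0.5421 -0.2067  0.026 ] [ 0.552 -0.201  0.042] [ 0.526 -0.223  0.014]
 ball 45 [ 0.4937 -0.2719  0.0164] [ 0.498 -0.244  0.031] [ 0.481 -0.289  0.001]
 cover 618 0.03257802536565868 ((487.55010986328125, 79.27815246582031), (129.78765869140625, 136.79498291015625), 86.8985824584961)
 stn 1149 ((490.80120849609375, 132.2276611328125), (256.3477783203125, 136.60980224609375), 86.40772247314453)
 block 173 0.05048174364106173 ((465.4839782714844, -183.87026977539062), (58.57820510864258, 30.30013084411621), 68.20137023925781)
 blue 55 [0.48060093 0.02121116 0.02706941]
 table z 0.0011740862876852276
top red 117 [0.4848 0.0469 0.0566] zmax 0.06 ((485.4524841308594, 46.92829132080078), (10.202919960021973, 49.19834899902344), 80.2469253540039)
 ball 132 [ 0.5416 -0.2065  0.0236] [ 0.558 -0.193  0.042] [ 0.523 -0.224 -0.004]
 ball 77 [ 0.4917 -0.2761  0.0118] [ 0.504 -0.264  0.03 ] [ 0.477 -0.289 -0.005]
 cover 2505 0.03073836131085983 ((488.36993408203125, 78.95868682861328), (124.45645141601562, 135.97254943847656), 86.03157806396484)
 stn 3527 ((492.2992858886719, 132.2569122314453), (249.14683532714844, 136.17630004882812), 85.87033081054688)
 block 328 0.04854038151422785 ((465.6142883300781, -181.0497283935547), (59.30895233154297, 30.12830352783203), 71.26129913330078)
 blue 150 [0.48232791 0.02182835 0.02471894]
 table z -0.0009097913674492863
```

>>> move_arm:
  deltas:
    - [[0, 0, 0, 0, 0, 0, 0.1], [0, 0, 0, 0, 0, 0, 0.1], [0, 0, 0, 0, 0, 0, 0.1], [0, 0, 0, 0, 0, 0, 0.107], [0, 15.7, -36, 6, 0, 0, 0], [0, 15.7, -36, 6, 0, 0, 0], [0, 15.7, -36, 6, 0, 0, 0], [0, 15.7, -36, 6, 0, 0, 0], [0, 15.7, -36, 6, 0, 0, 0], [0, 15.7, -36, 6, 0, 0, 0], [0, 15.7, -36, 6, 0, 0, 0], [0, 15.7, -36, 6, 0, 0, 0], [0, 15.7, -36, 6, 0, 0, 0], [0, 15.7, -36, 6, 0, 0, 0], [0, 15.7, -36, 6, 0, 0, 0], [0, 15.7, -36, 6, 0, 0, 0], [0, 15.7, -36, 6, 0, 0, 0], [0, 15.7, -36, 6, 0, 0, 0], [0, 15.7, -36, 6, 0, 0, 0], [0, 15.7, -36, 6, 0, 0, 0]]

```text
time_s: 2.7
eef_pos: [0.4818, 0.0131, 0.1351]
tool_rot: [-0.0, 0.999, -0.038, 0.0]
contact_force: [0.9, -0.5, 1.3]
width: 0.0001
finger_force: 0.0
```

>>> move_arm:
  deltas:
    - [[0, 0, 3, 16, 0, 0, 0], [0, 0, 0, 16, 0, 0, 0], [0, 0, 0, 16, 0, 0, 0], [0, 0, 0, 16, 0, 0, 0], [0, 0, 0, 16, 0, 0, 0], [0, 0, 0, 12.5, 0, 0, 0], [0, 0, -5, 0, 0, 0, 0], [0, 0, -5, 0, 0, 0, 0], [0, 0, -5, 0, 0, 0, 0], [0, 0, -8, 0, 0, 0, 0], [0, 0, -8, 0, 0, 0, 0], [0, 0, -8, 0, 0, 0, 0], [0, 0, -8, 0, 0, 0, 0], [0, 0, -8, 0, 0, 0, 0], [0, 0, -8, 0, 0, 0, 0], [0, 0, -8, 0, 0, 0, 0], [0, 0, -8, 0, 0, 0, 0], [0, 0, -8, 0, 0, 0, 0], [0, 0, -8, 0, 0, 0, 0], [0, 0, -8, 0, 0, 0, 0]]

```text
time_s: 4.7
eef_pos: [0.4886, 0.1118, 0.0428]
tool_rot: [-0.0, 0.999, -0.038, -0.0]
contact_force: [-1.6, -2.4, 1.5]
width: 0.0002
finger_force: 0.9
```

>>> move_arm:
  deltas:
    - [[0, 0, -5, 0, 0, 0, 0], [0, 0, -5, 0, 0, 0, 0], [0, 0, -4, 0, 0, 0, 0], [0, 0, -3, 0, 0, 0, 0], [0, 0, -3, 0, 0, 0, 0]]

```text
time_s: 5.2
eef_pos: [0.4902, 0.1311, 0.0428]
tool_rot: [0.0, 0.999, -0.038, -0.0]
contact_force: [-1.1, -1.2, 0.5]
width: -0.0001
finger_force: 0.8
```

>>> move_arm:
  deltas:
    - [[0, 0, -3, 0, 0, 0, 0], [0, 0, -3, 0, 0, 0, 0], [0, 0, -2, 0, 0, 0, 0], [0, 0, 0, 0, 0, 0, 0]]

```text
time_s: 5.6
eef_pos: [0.4909, 0.1394, 0.0428]
tool_rot: [-0.0, 0.999, -0.038, 0.0]
contact_force: [-0.6, -0.4, 0.1]
width: -0.0006
finger_force: 0.0
```

>>> move_arm:
  deltas:
    - [[0, 0, -3, 0, 0, 0, 0], [0, 0, -2, 0, 0, 0, 0], [0, 0, -2, 0, 0, 0, 0], [0, 0, 0, 0, 0, 0, 0]]

```text
time_s: 6.0
eef_pos: [0.4911, 0.1405, 0.0428]
tool_rot: [0.003, 0.999, -0.041, -0.0]
contact_force: [-5.1, -35.4, 7.8]
width: -0.0006
finger_force: 18.4
```

>>> move_arm:
  deltas:
    - [[0, 0, -2, 0, 0, 0, 0], [0, 0, -2, 0, 0, 0, 0], [0, 0, 0, 0, 0, 0, 0]]

```text
time_s: 6.3
eef_pos: [0.4911, 0.141, 0.0429]
tool_rot: [0.006, 0.999, -0.042, -0.001]
contact_force: [-8.0, -58.3, 12.7]
width: 0.0
finger_force: 29.7
```

```bash
python3 - <<'E'
from h import *
im,d=bot.get_image("side");cv2.imwrite("pics/side1.png",cv2.resize(im[110:260,220:420,::-1],None,fx=4,fy=4,interpolation=2))
s=bot.read_state();print(s["contact_force"],s["eef_pos"])
E
```

```text
[ -7.48367272 -57.78709126  12.01779573] [0.4910582  0.14100817 0.04283389]
```

View pics/side1.png

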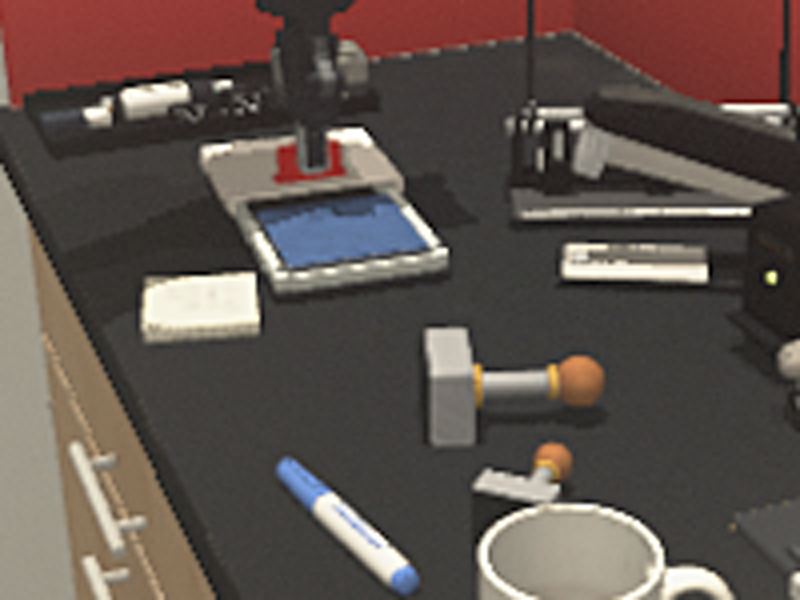

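Cover is on its stop: the blue pad is fully bare and the contact force is rising. Next I back off, rise, and go above the ball.

>>> move_arm:
  deltas:
    - [[0, 0, 6, 0, 0, 0, 0], [0, 0, 6, 0, 0, 0, 0], [0, 0, 0, -24, 0, 0, 0], [0, 0, 0, -24, 0, 0, 0], [0, 0, 0, -24, 0, 0, 0], [0, 0, 0, -24, 0, 0, 0], [55, 0, 0, -24, 0, 0, 0], [55, 7.7, 33.8, 0, 0, 0, 0], [55, 7.7, 33.8, 0, 0, 0, 0], [55, 7.7, 33.8, 0, 0, 0, 0], [55, 7.7, 33.8, 0, 0, 0, 0], [55, 7.7, 33.8, 0, 0, 0, 0], [55, 7.7, 33.8, 0, 0, 0, 0], [55, 7.7, 33.8, 0, 0, 0, 0], [55, 7.7, 33.8, 0, 0, 0, 0], [55, 7.7, 33.8, 0, 0, 0, 0], [55, 7.7, 33.8, 0, 0, 0, 0], [55, 0, 0, 0, 0, 0, 0.124], [55, 0, 0, 0, 0, 0, 0.124], [55, 0, 0, 0, 0, 0, 0]]

```text
time_s: 8.35
eef_pos: [0.542, -0.2047, 0.1627]
tool_rot: [-0.0, 0.987, -0.162, 0.0]
contact_force: [-0.6, 0.1, 0.2]
width: 0.0551
finger_force: 0.0
```

```bash
python3 - <<'E'
from h import *
for n in("side","top"):
    im,d=bot.get_image(n);cv2.imwrite(f"pics/{n}2.png",im[...,::-1]);np.save(n+"2.npy",d)
    h=cv2.cvtColor(im,cv2.COLOR_RGB2HSV).astype(int);H,S,V=h[...,0],h[...,1],h[...,2]
    p,_=cloud(n,d,(H>100)&(H<125)&(S>100)&(V>50));p=p[(np.abs(p[:,0]-.487)<.09)&(np.abs(p[:,1]-.07)<.09)&(p[:,2]>.015)]
    r=cv2.minAreaRect((p[:,:2]*1000).astype(np.float32));print(n,"pad",len(p),p.mean(0).round(4),np.median(p[:,2]).round(4),r)
    p,_=cloud(n,d,((H<5)|(H>174))&(S>170)&(V>90));p=p[(np.abs(p[:,0]-.49)<.1)&(np.abs(p[:,1]-.16)<.1)];t=p[p[:,2]>.045]
    print(" tab",len(t),t.mean(0).round(4))
    p,_=cloud(n,d);q=p[(np.abs(p[:,0]-.49)<.12)&(np.abs(p[:,1]-.12)<.2)&(p[:,2]>.014)&(p[:,2]<.04)];print(" stn",cv2.minAreaRect((q[:,:2]*1000).astype(np.float32)))
    print(" ",[ (round(r["score"],2),np.round(r["box"])) for r in bot.trace(n,"stamp_ball")])
s=bot.read_state();print(s["eef_pos"],s["tool_rot"],s["joints"].round(2))
E
```

```text
side pad 119 [0.4901 0.0545 0.0269] 0.027 ((484.67706298828125, 64.3946533203125), (102.0993881225586, 98.17018127441406), 86.35029602050781)
 tab 63 [0.4913 0.1533 0.0515]
 stn ((490.84765625, 126.252685546875), (247.98236083984375, 136.25502014160156), 85.53026580810547)
  [(0.6, array([323., 192., 373., 220.])), (0.59, array([338., 223., 362., 242.])), (0.17, array([343., 236., 403., 300.]))]
top pad 0 [nan nan nan] nan ((0.0, 0.0), (0.0, 0.0), 0.0)
 tab 0 [nan nan nan]
 stn ((0.0, 0.0), (0.0, 0.0), 0.0)
  [(0.72, array([374., 178., 407., 207.]))]
[ 0.54191597 -0.20463768  0.16288846] [-1.16506776e-04  9.87155418e-01 -1.59762819e-01  9.56880816e-05] [ 0.15  0.82  0.33  1.56 -0.33  0.81 -1.29]<stdin>:6: RuntimeWarning: Mean of empty slice.
  ret = um.true_divide(
  return _methods._mean(a, axis=axis, dtype=dtype,
  ret = ret.dtype.type(ret / rcount)
<stdin>:8: RuntimeWarning: Mean of empty slice.
```

>>> move_arm:
  deltas:
    - [[55, 0.6, 1.9, 19, 0, 0, 0], [55, 0, 0, 19, 0, 0, 0], [55, 0, 0, 19, 0, 0, 0], [55, 0, 0, 19, 0, 0, 0], [55, 0, 0, 19, 0, 0, 0], [55, 0, 0, 19, 0, 0, 0], [55, 0, 0, 19, 0, 0, 0], [55, 0, 0, 14, 0, 0, 0], [55, 0, 0, 10.5, 0, 0, 0], [20, 0, 0, 0, 0, 0, 0], [20, 0, 0, 0, 0, 0, 0], [20, 0, 0, 0, 0, 0, 0], [20, 0, 0, 0, 0, 0, 0], [20, 0, 0, 0, 0, 0, 0], [20, 0, 0, 0, 0, 0, 0]]
  squeeze: 60

```text
time_s: 10.05
eef_pos: [0.542, -0.207, 0.0056]
tool_rot: [0.0, 0.987, -0.161, 0.0]
contact_force: [-0.4, -0.5, 0.6]
width: 0.027
finger_force: 59.0
```

```bash
python3 - <<'E'
from h import *
im,d=bot.get_image("side");cv2.imwrite("pics/side3.png",cv2.resize(im[150:250,280:400,::-1],None,fx=6,fy=6,interpolation=2))
E
```

```text
(no output)
```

View pics/side3.png

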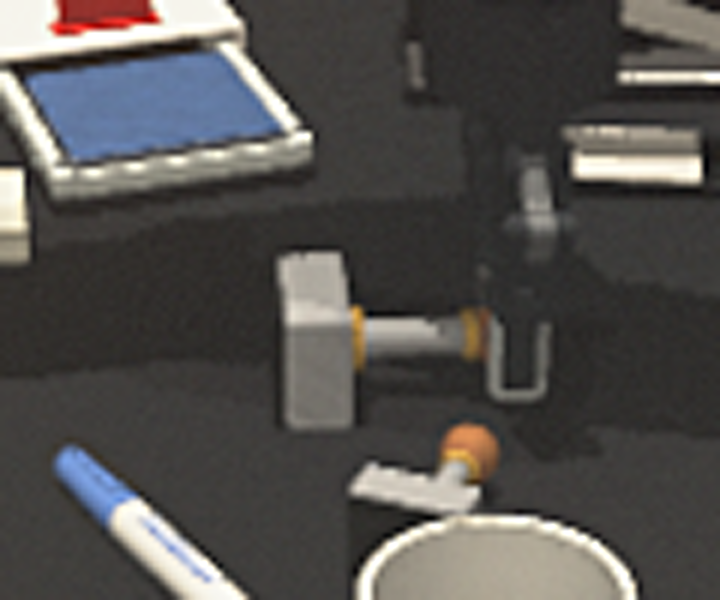

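The finger pad covers the ball and is centred on it (crop pixel about (518,345)). Next I lift.

>>> move_arm:
  deltas:
    - [[20, 0, 0, -8, 0, 0, 0], [20, 0, 0, -10, 0, 0, 0], [20, 0, 0, -14, 0, 0, 0], [20, 0, 0, -14, 0, 0, 0], [20, 0, 0, -14, 0, 0, 0], [20, 0, 0, -14, 0, 0, 0], [20, 0, 0, -14, 0, 0, 0], [20, 0, 0, -14, 0, 0, 0], [20, 0, 0, -14, 0, 0, 0], [20, 0, 0, -14, 0, 0, 0], [20, 0, 0, -14, 0, 0, 0], [20, 0, 0, -14, 0, 0, 0], [20, 0, 0, -14, 0, 0, 0], [20, 0, 0, -14, 0, 0, 0], [20, 0, 0, -14, 0, 0, 0], [20, 0, 0, -10, 0, 0, 0], [20, 0, 0, 0, 0, 0, 0], [20, 0, 0, 0, 0, 0, 0]]

```text
time_s: 11.9
eef_pos: [0.5416, -0.2067, 0.2151]
tool_rot: [-0.0, 0.987, -0.161, -0.0]
contact_force: [-0.1, -0.3, -5.4]
width: 0.0271
finger_force: 59.3
```

>>> move_arm:
  deltas:
    - [[20, 0, 0, 0, 0, 0, 0], [20, 0, 0, 0, 0, 0, 0], [20, 0, 0, 0, 0, 0, 0]]
  squeeze: 20

```text
time_s: 12.2
eef_pos: [0.5416, -0.2068, 0.2149]
tool_rot: [-0.0, 0.987, -0.161, -0.0]
contact_force: [0.2, -0.1, -4.5]
width: 0.0268
finger_force: 59.2
```

```bash
python3 - <<'E'
from h import *
im,d=bot.get_image("side");cv2.imwrite("pics/side4.png",cv2.resize(im[80:230,260:440,::-1],None,fx=4,fy=4,interpolation=2))
E
```

```text
(no output)
```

View pics/side4.png

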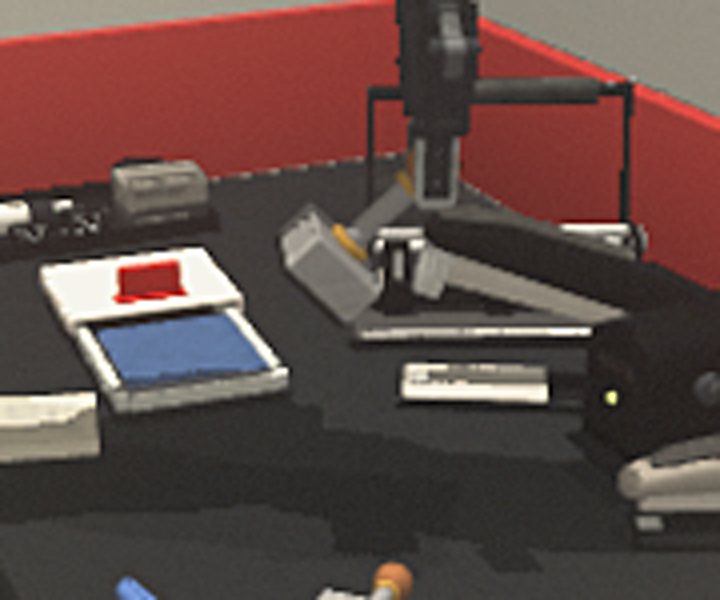

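Lifted, held about 45° askew. The grip still reads 59 N, so I open the fingers in tiny steps to ease it.

>>> move_arm:
  deltas:
    - [[27, 0, 0, 0, 0, 0, 0], [27, 0, 0, 0, 0, 0, 0], [27, 0, 0, 0, 0, 0, 0]]
  squeeze: 20

```text
time_s: 12.55
eef_pos: [0.5418, -0.2068, 0.2153]
tool_rot: [-0.0, 0.987, -0.161, -0.0]
contact_force: [0.2, 1.0, -4.5]
width: 0.0273
finger_force: 55.3
```

>>> move_arm:
  deltas:
    - [[27.5, 0, 0, 0, 0, 0, 0], [27.5, 0, 0, 0, 0, 0, 0], [27.5, 0, 0, 0, 0, 0, 0]]
  squeeze: 20

```text
time_s: 12.85
eef_pos: [0.5418, -0.2069, 0.2153]
tool_rot: [-0.0, 0.987, -0.161, -0.0]
contact_force: [0.7, -0.2, -4.8]
width: 0.0275
finger_force: 41.3
```

>>> move_arm:
  deltas:
    - [[28, 0, 0, 0, 0, 0, 0], [28, 0, 0, 0, 0, 0, 0], [28, 0, 0, 0, 0, 0, 0]]

```text
time_s: 13.15
eef_pos: [0.5418, -0.2068, 0.2153]
tool_rot: [-0.0, 0.987, -0.161, -0.0]
contact_force: [0.2, 0.1, -4.9]
width: 0.0282
finger_force: 28.9
```

>>> move_arm:
  deltas:
    - [[28.2, 0, 0, 0, 0, 0, 0], [28.2, 0, 0, 0, 0, 0, 0], [28.2, 0, 0, 0, 0, 0, 0]]

```text
time_s: 13.45
eef_pos: [0.5417, -0.2068, 0.2153]
tool_rot: [-0.0, 0.987, -0.161, -0.0]
contact_force: [0.0, 0.3, -4.0]
width: 0.0285
finger_force: 24.4
```

>>> move_arm:
  deltas:
    - [[28.4, 0, 0, 0, 0, 0, 0], [28.5, 0, 0, 0, 0, 0, 0], [28.5, 0, 0, 0, 0, 0, 0], [28.5, 0, 0, 0, 0, 0, 0]]

```text
time_s: 13.85
eef_pos: [0.5418, -0.2069, 0.2153]
tool_rot: [-0.0, 0.987, -0.161, 0.0]
contact_force: [1.0, 0.1, -5.3]
width: 0.0286
finger_force: 18.0
```

>>> move_arm:
  deltas:
    - [[28.6, 0, 0, 0, 0, 0, 0], [28.7, 0, 0, 0, 0, 0, 0], [28.7, 0, 0, 0, 0, 0, 0], [28.7, 0, 0, 0, 0, 0, 0], [28.7, 0, 0, 0, 0, 0, 0]]

```text
time_s: 14.35
eef_pos: [0.5418, -0.2068, 0.2153]
tool_rot: [-0.0, 0.987, -0.161, -0.0]
contact_force: [-0.5, 0.5, -4.9]
width: 0.0285
finger_force: 14.2
```

```bash
cat > stamp.py <<'E'
from h import *
import sys
n="side";im,d=bot.get_image(n);np.save("s.npy",d)
tag=sys.argv[1];cv2.imwrite(f"pics/{tag}.png",cv2.resize(im[80:230,260:440,::-1],None,fx=4,fy=4,interpolation=2))
s=bot.read_state();e=s["eef_pos"];b=e+[0,0,.019]
for n in("side","top"):
    im,d=bot.get_image(n)
    p,_=cloud(n,d);q=p[(np.hypot(p[:,0]-e[0],p[:,1]-e[1])<.075)&(p[:,2]<b[2]-.055)&(p[:,2]>b[2]-.11)]
    print(n,len(q),"mean-ball",(q.mean(0)-b).round(4) if len(q) else "","min",q.min(0).round(3),"max",q.max(0).round(3))
print(e,s["finger_force"],s["width"])
E
python3 stamp.py hang1
```

```text
side 503 mean-ball [-0.0148 -0.0146 -0.0743] min [ 0.502 -0.242  0.136] max [ 0.566 -0.172  0.179]Traceback (most recent call last):
  File "stamp.py", line 9, in <module>
    print(n,len(q),"mean-ball",(q.mean(0)-b).round(4) if len(q) else "","min",q.min(0).round(3),"max",q.max(0).round(3))
                                                                              ~~~~~^^^
    return umr_minimum(a, axis, None, out, keepdims, initial, where)
ValueError: zero-size array to reduction operation minimum which has no identity
```

View pics/hang1.png

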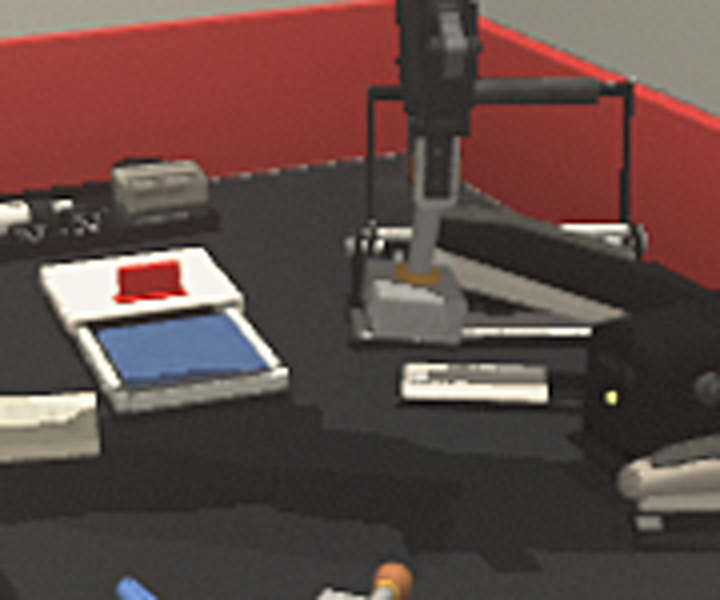

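It has swung to within about 8° of plumb, so I ease a little more.

>>> move_arm:
  deltas:
    - [[28.8, 0, 0, 0, 0, 0, 0], [28.9, 0, 0, 0, 0, 0, 0], [28.9, 0, 0, 0, 0, 0, 0], [28.9, 0, 0, 0, 0, 0, 0]]

```text
time_s: 14.9
eef_pos: [0.5418, -0.2069, 0.2153]
tool_rot: [-0.0, 0.987, -0.161, -0.0]
contact_force: [-0.7, 1.3, -5.4]
width: 0.0289
finger_force: 10.7
```

```bash
cat > tilt.py <<'E'
from h import *
# block faces: plane fit of the steel side face and lean of the neck in the side view
s=bot.read_state();e=s["eef_pos"];b=e+[0,0,.019]
im,d=bot.get_image("side");p,_=cloud("side",d)
k=(np.hypot(p[:,0]-e[0],p[:,1]-e[1])<.075)
for z0,z1 in((.02,.045),(.06,.11)):
    q=p[k&(p[:,2]<b[2]-z0)&(p[:,2]>b[2]-z1)];print(z0,z1,len(q),(np.median(q,0)-b).round(4))
q=p[k&(p[:,2]<b[2]-.045)&(p[:,2]>b[2]-.115)]
best=None;rng=np.random.default_rng(0)
for rep in range(2):
    bc=0
    for i in range(400):
        a=q[rng.choice(len(q),3,False)];n=np.cross(a[1]-a[0],a[2]-a[0]);L=np.linalg.norm(n)
        if L<1e-4:continue
        n/=L;ins=np.abs((q-a[0])@n)<.0018
        if ins.sum()>bc:bc=ins.sum();bi=ins
    n=np.linalg.svd(q[bi]-q[bi].mean(0))[2][2];n*=np.sign(n[np.argmax(abs(n))]);print("plane",bc,len(q),n.round(3),"elev deg",np.degrees(np.arcsin(n[2])).round(1));q=q[~bi]
print(e,s["finger_force"],s["width"])
E
python3 tilt.py
```

```text
0.02 0.045 57 [-0.0026 -0.0054 -0.0337]
0.06 0.11 489 [-0.0118 -0.0218 -0.0724]
plane 196 535 [0.346 0.928 0.136] elev deg 7.8
plane 153 339 [ 0.075 -0.036  0.997] elev deg 85.3
[ 0.54175824 -0.2068526   0.2153044 ] 10.71718454360962 0.028932256209236448
```

>>> move_arm:
  deltas:
    - [[29.0, 0, 0, 0, 0, 0, 0], [29.05, 0, 0, 0, 0, 0, 0], [29.05, 0, 0, 0, 0, 0, 0], [29.05, 0, 0, 0, 0, 0, 0]]

```text
time_s: 15.35
eef_pos: [0.5418, -0.2069, 0.2153]
tool_rot: [-0.0, 0.987, -0.161, 0.0]
contact_force: [0.3, 0.1, -5.0]
width: 0.0292
finger_force: 8.3
```

```bash
python3 tilt.py
```

```text
0.02 0.045 59 [-0.0016 -0.0057 -0.0347]
0.06 0.11 496 [-0.0101 -0.0222 -0.0723]
plane 205 535 [0.339 0.94  0.038] elev deg 2.2
plane 147 330 [ 0.051 -0.009  0.999] elev deg 87.0
[ 0.54176055 -0.20687402  0.21532026] 8.34010362625122 0.029163736809256713
```

>>> move_arm:
  deltas:
    - [[29.12, 0, 0, 0, 0, 0, 0], [29.15, 0, 0, 0, 0, 0, 0], [29.15, 0, 0, 0, 0, 0, 0], [29.15, 0, 0, 0, 0, 0, 0], [29.15, 0, 0, 0, 0, 0, 0]]

```text
time_s: 15.9
eef_pos: [0.5418, -0.2068, 0.2153]
tool_rot: [-0.0, 0.987, -0.161, -0.0]
contact_force: [0.1, -0.9, -4.5]
width: 0.0292
finger_force: 6.9
```

```bash
python3 tilt.py
```

```text
0.02 0.045 59 [-0.001  -0.0061 -0.0338]
0.06 0.11 490 [-0.0096 -0.0227 -0.0731]
plane 202 532 [0.342 0.94  0.018] elev deg 1.0
plane 142 330 [ 0.042 -0.018  0.999] elev deg 87.4
[ 0.54176075 -0.20681271  0.21529657] 6.872709095478058 0.029248206937057698
```

>>> move_arm:
  deltas:
    - [[29.15, 0, 0, 0, 0, 0, 0], [29.15, 0, 0, 0, 0, 0, 0], [29.15, 0, 0, 0, 0, 0, 0], [29.15, 0, 0, 0, 0, 0, 0], [29.15, 0, 0, 0, 0, 0, 0], [29.15, 0, 0, 0, 0, 0, 0], [29.15, 0, 0, 0, 0, 0, 0], [29.15, 0, 0, 0, 0, 0, 0], [29.15, 0, 0, 0, 0, 0, 0], [29.15, 0, 0, 0, 0, 0, 0], [29.15, 0, 0, 0, 0, 0, 0], [29.15, 0, 0, 0, 0, 0, 0], [29, 0, 0, 0, 0, 0, 0], [28.8, 0, 0, 0, 0, 0, 0], [28.5, 0, 0, 0, 0, 0, 0], [28.2, 0, 0, 0, 0, 0, 0], [28.2, 0, 0, 0, 0, 0, 0]]

```text
time_s: 17.65
eef_pos: [0.5418, -0.2068, 0.2153]
tool_rot: [-0.0, 0.987, -0.161, -0.0]
contact_force: [-0.4, 0.4, -4.4]
width: 0.0287
finger_force: 18.0
```

```bash
cat > pad.py <<'E'
from h import *
for n in("side","top"):
    im,d=bot.get_image(n);im=im if n=="side" else im;h=cv2.cvtColor(im,cv2.COLOR_RGB2HSV).astype(int);H,S,V=h[...,0],h[...,1],h[...,2]
    def ray(px,z):
        a=P(n,px,np.ones(len(px)));c=np.array(bot.camera_params(n)["position"]);t=(z-c[2])/(a[:,2]-c[2]);return c+t[:,None]*(a-c)
    for nm,m,z,c in(("pad",(H>98)&(H<128)&(S>90)&(V>40),.026,(.487,.068)),("white",(S<60)&(V>110),.022,(.49,.12))):
        r,cc=np.nonzero(m);w=ray(np.c_[cc,r],z);k=(np.abs(w[:,0]-c[0])<.08)&(np.abs(w[:,1]-c[1])<(.08 if nm=="pad" else .17));w=w[k]
        if len(w)>5:
            rc=cv2.minAreaRect((w[:,:2]*1000).astype(np.float32));print(n,nm,len(w),w.mean(0).round(4),np.round(rc[0],1),np.round(rc[1],1),round(rc[2],1),"y",w[:,1].min().round(4),w[:,1].max().round(4))
E
python3 pad.py; python3 tilt.py
```

```text
side pad 465 [0.4851 0.0674 0.026 ] [484.8  68.3] [101.1  99.2] 85.7 y 0.0144 0.1219
side white 830 [0.4886 0.1407 0.022 ] [494.3 131.9] [292.8 143.7] 85.9 y -0.0154 0.2811
top white 8449 [0.4871 0.1172 0.022 ] [489.7 120.1] [158.2 340.5] 0.3 y -0.05 0.29
0.02 0.045 58 [-0.002  -0.0054 -0.0346]
0.06 0.11 492 [-0.0112 -0.022  -0.0727]
plane 198 534 [0.294 0.953 0.074] elev deg 4.2
plane 151 336 [ 0.045 -0.023  0.999] elev deg 87.1
[ 0.54176242 -0.20687201  0.21530215] 18.027277886867523 0.028632858851091722
```

>>> move_arm:
  deltas:
    - [[28.2, -2.5, -4.4, 0, 0, 0, 0], [28.2, -4.9, -8.7, 0, 0, 0, 0], [28.2, -7.4, -13.1, 0, 0, 0, 0], [28.2, -9.9, -17.5, 0, 0, 0, 0], [28.2, -9.9, -17.5, 0, 0, 0, 0], [28.2, -9.9, -17.5, 0, 0, 0, 0], [28.2, -9.9, -17.5, 0, 0, 0, 0], [28.2, -9.9, -17.5, 0, 0, 0, 0], [28.2, -9.9, -17.5, 0, 0, 0, 0], [28.2, -9.9, -17.5, 0, 0, 0, 0], [28.2, -9.9, -17.5, 0, 0, 0, 0], [28.2, -9.9, -17.5, 0, 0, 0, 0], [28.2, -9.9, -17.5, 0, 0, 0, 0], [28.2, -9.9, -17.5, 0, 0, 0, 0], [28.2, -7.4, -13.1, 0, 0, 0, 0], [28.2, -4.9, -8.7, 0, 0, 0, 0], [28.2, -2.5, -4.4, 0, 0, 0, 0], [28.2, 0, 0, 0, 0, 0, -0.08], [28.2, 0, 0, 0, 0, 0, -0.09], [28.2, 0, 0, 0, 0, 0, -0.08]]

```text
time_s: 19.8
eef_pos: [0.4884, 0.0692, 0.2154]
tool_rot: [0.0, 0.999, -0.035, 0.0]
contact_force: [0.2, 0.6, -4.2]
width: 0.0287
finger_force: 18.1
```

```bash
python3 tilt.py; python3 - <<'E'
from h import *
im,d=bot.get_image("side");cv2.imwrite("pics/side6.png",cv2.resize(im[80:200,220:370,::-1],None,fx=5,fy=5,interpolation=2))
E
```

```text
0.02 0.045 49 [-0.0012 -0.0049 -0.0328]
0.06 0.11 332 [-0.0087 -0.027  -0.0748]
plane 131 359 [0.088 0.993 0.079] elev deg 4.5
plane 77 228 [ 0.068 -0.005  0.998] elev deg 86.1
[0.48843684 0.06915305 0.21539938] 18.05349290370941 0.02872023184965262
```

View pics/side6.png

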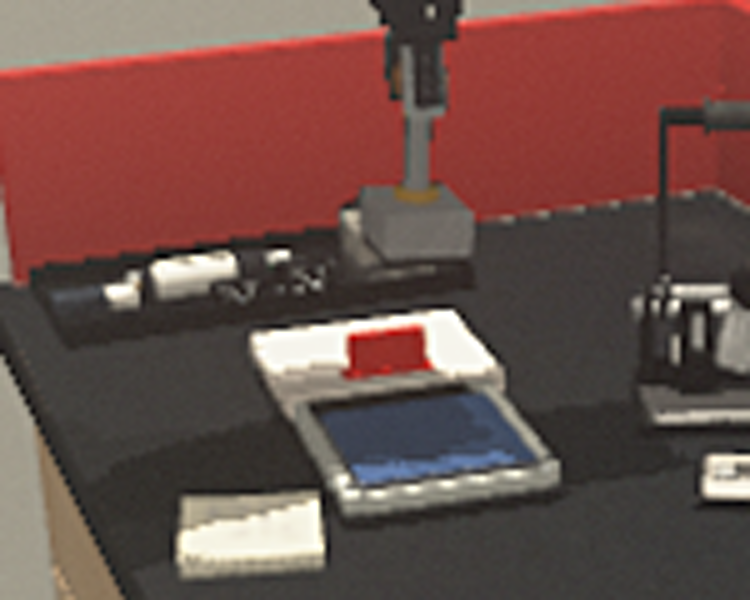

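The stamp hangs plumb over the pad (block at crop (417,222), pad centre at (430,440)). Now I lower it.

>>> move_arm:
  deltas:
    - [[28.2, 0, 0, 4, 0, 0, 0], [28.2, 0, 0, 8, 0, 0, 0], [28.2, 0, 0, 11, 0, 0, 0], [28.2, 0, 0, 11, 0, 0, 0], [28.2, 0, 0, 11, 0, 0, 0], [28.2, 0, 0, 11, 0, 0, 0], [28.2, 0, 0, 11, 0, 0, 0], [28.2, 0, 0, 11, 0, 0, 0], [28.2, 0, 0, 8, 0, 0, 0], [28.2, 0, 0, 6, 0, 0, 0], [28.2, 0, 0, 4, 0, 0, 0], [28.2, 0, 0, 4, 0, 0, 0], [28.2, 0, 0, 2, 0, 0, 0], [28.2, 0, 0, 2, 0, 0, 0], [28.2, 0, 0, 0, 0, 0, 0], [28.2, 0, 0, 0, 0, 0, 0]]

```text
time_s: 21.5
eef_pos: [0.4886, 0.0694, 0.1115]
tool_rot: [-0.0, 0.999, -0.037, 0.0]
contact_force: [-0.2, 0.6, -5.1]
width: 0.0289
finger_force: 18.0
```

```bash
python3 - <<'E'
from h import *
im,d=bot.get_image("side");cv2.imwrite("pics/side7.png",cv2.resize(im[90:190,240:350,::-1],None,fx=6,fy=6,interpolation=2))
E
```

View pics/side7.png

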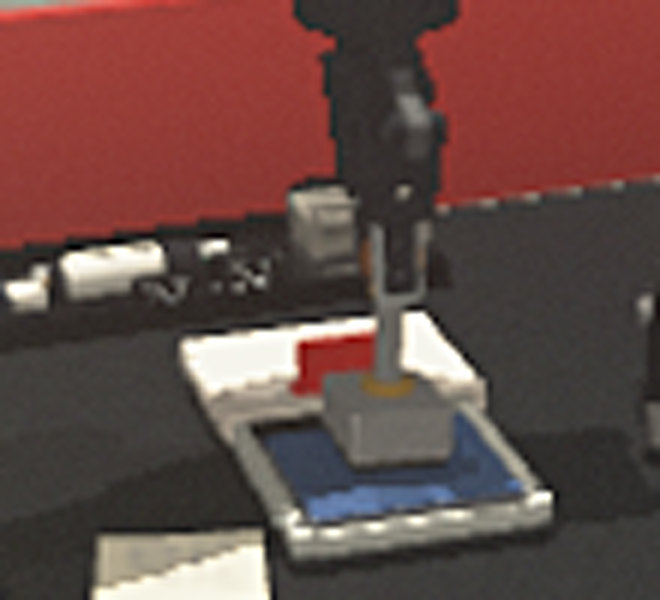

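Over the middle, about 9 mm clear. I press down slowly and watch the force (-4.8 N baseline).

>>> move_arm:
  deltas:
    - [[28.2, 0, 0, 3, 0, 0, 0], [28.2, 0, 0, 2, 0, 0, 0], [28.2, 0, 0, 2, 0, 0, 0], [28.2, 0, 0, 2, 0, 0, 0], [28.2, 0, 0, 1, 0, 0, 0], [28.2, 0, 0, 0, 0, 0, 0]]

```text
time_s: 22.15
eef_pos: [0.4885, 0.0694, 0.1014]
tool_rot: [-0.0, 0.999, -0.037, 0.0]
contact_force: [-1.0, -0.5, 5.6]
width: 0.0285
finger_force: 18.6
```

>>> move_arm:
  deltas:
    - [[28.2, 0, 0, 1, 0, 0, 0], [28.2, 0, 0, 1, 0, 0, 0], [28.2, 0, 0, 0, 0, 0, 0]]

```text
time_s: 22.45
eef_pos: [0.4888, 0.0695, 0.1001]
tool_rot: [-0.0, 0.999, -0.037, 0.001]
contact_force: [-4.8, -0.2, 20.9]
width: 0.029
finger_force: 19.7
```

Pad is on its stop (about 25 N on the pad). I relieve slightly, release gradually, and rise.

>>> move_arm:
  deltas:
    - [[28.2, 0, 0, 0, 0, 0, 0], [28.2, 0, 0, 0, 0, 0, 0], [28.2, 0, 0, 0, 0, 0, 0], [28.2, 0, 0, -1, 0, 0, 0], [28.2, 0, 0, -0.7, 0, 0, 0], [28.5, 0, 0, 0, 0, 0, 0], [28.8, 0, 0, 0, 0, 0, 0], [29.1, 0, 0, 0, 0, 0, 0], [29.5, 0, 0, 0, 0, 0, 0]]

```text
time_s: 23.35
eef_pos: [0.4884, 0.0694, 0.101]
tool_rot: [-0.0, 0.999, -0.037, -0.0]
contact_force: [-1.5, -0.3, 3.7]
width: 0.0299
finger_force: 2.9
```

>>> move_arm:
  deltas:
    - [[31, 0, 0, 0, 0, 0, 0], [33, 0, 0, 0, 0, 0, 0], [36, 0, 0, 0, 0, 0, 0], [40, 0, 0, 0, 0, 0, 0], [55, 0, 0, 0, 0, 0, 0], [55, 0, 0, 0, 0, 0, 0], [55, 0, 0, 0, 0, 0, 0], [55, 0, 0, -10, 0, 0, 0], [55, 0, 0, -15, 0, 0, 0], [55, 0, 0, -20, 0, 0, 0], [55, 0, 0, -20, 0, 0, 0], [55, 0, 0, -20, 0, 0, 0], [55, 0, 0, -20, 0, 0, 0]]

```text
time_s: 24.65
eef_pos: [0.4884, 0.0694, 0.2076]
tool_rot: [-0.0, 0.999, -0.037, 0.0]
contact_force: [-0.1, 1.1, 0.2]
width: 0.0551
finger_force: 0.0
```

```bash
python3 - <<'E'
from h import *
im,d=bot.get_image("side");cv2.imwrite("pics/side8.png",cv2.resize(im[80:190,230:360,::-1],None,fx=6,fy=5.4,interpolation=2))
p,_=cloud("side",d);k=(np.abs(p[:,0]-.486)<.1)&(np.abs(p[:,1]-.07)<.055)
h=cv2.cvtColor(im,cv2.COLOR_RGB2HSV).astype(int);m=(h[...,0]>=6)&(h[...,0]<=16)&(h[...,1]>110)&(h[...,2]>50)
q,_=cloud("side",d,m);q=q[(np.hypot(q[:,0]-.486,q[:,1]-.07)<.06)&(q[:,2]>.09)];print("ball",len(q),q.mean(0).round(4),q.min(0).round(3),q.max(0).round(3))
q=p[k&(p[:,2]>.036)&(p[:,2]<.075)];print("block",len(q),q.min(0).round(3),q.max(0).round(3),cv2.minAreaRect((q[:,:2]*1000).astype(np.float32)))
E
```

```text
ball 77 [0.4808 0.0597 0.1218] [0.469 0.051 0.106] [0.494 0.068 0.133]
block 267 [0.457 0.034 0.036] [0.508 0.098 0.075] ((482.447265625, 66.45103454589844), (63.6607780456543, 50.026607513427734), 88.94454956054688)
```

View pics/side8.png

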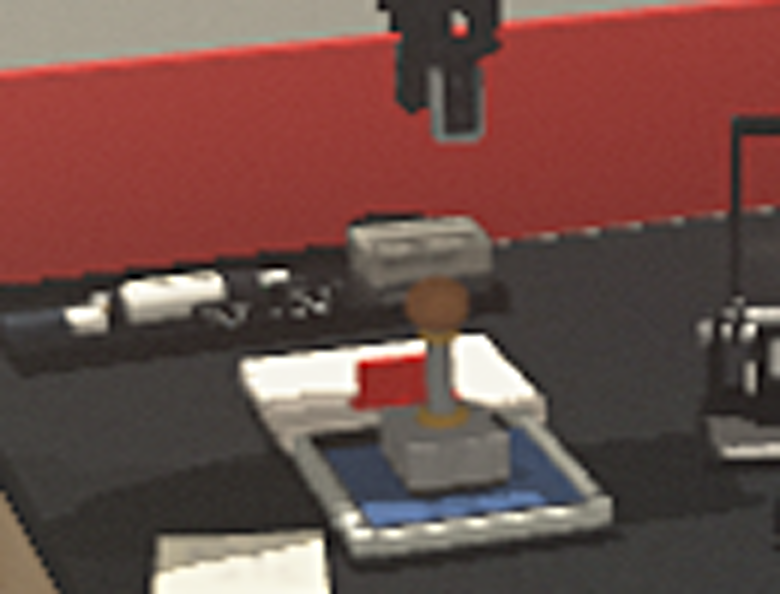

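The stamp stands upright in mid-pad (block at crop (445,445)), the cover is still open behind it, and the gripper is clear.

```bash
python3 -c "
from station import bot
print(bot.job_done())"
```

```text
the job is handed in; nothing more can be done
None
```

I opened the cover to its stop, eased the stamp until it hung within about 3° of plumb and held it there, then pressed it onto the blue pad until the pad reached its stop; it now stands upright within about 3 mm of the middle with the cover open, and the job was handed in at about 25 s without its result being shown to me.

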